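Rock a tight locating block out of its dock and hold it clear

ROBOT

A 6-joint arm with a two-finger parallel gripper is mounted at the origin on a cart in front of the work surface, level with it; the furniture and walls round the work are solid. World frame = base frame: x ahead of the robot, y to its left, z up, the work surface at z = 0. Lengths are in m, angles in degrees, forces in N, time in s.
With the tool pointing down it reaches from about 0.325 to 0.775 m from the base axis. Payload 5.5 kg.
Tool frame: the origin (TCP) lies at the centre of the arm's flange, where the gripper is bolted on; the fingertips stand 182 mm ahead of it and the grasp point (between the pads) lies 163 mm ahead of it; z points along the fingers, y is the line along which they close (so a half turn about z gives the same grasp; the last joint's range is limited). The gripper opens to 88 mm and grips with 3 to 60 N. Pads are 20 mm wide; open, the fingers measure 115 mm over their backs; the gripper's body (75 mm by 178 mm) begins 61 mm behind the grasp point.
Start: joints at [-3.249, 5.22, 70.514, -0, 104.267, -3.249], TCP at [0.6, -0, 0.405] pointing down, gripper open.
Joint ranges: [-164.24, 164.24], [-49.07, 125.15], [9.68, 141.18], [-86.29, 266.29], [3.28, 154.24], [-151.56, 151.56]. Speed limits (degrees/s): [147.25, 147.25, 172.46, 180, 180, 180].

INTERFACE

Orientations are given as [roll, pitch, yaw] about the fixed x, y, z axes, in that order (R = Rz(yaw) Ry(pitch) Rx(roll)).
In Python, from station import r gives the robot as it stands. The module is installed in compiled form; this text tells all that it offers. Calls block until the motion is done:
- r.reach(position, orientation): joint-space move of the TCP to a pose.
- r.servo_line(position, rotation=None, speed=0.15): straight line of the TCP; rotation=None keeps the orientation; speed is the mean speed in m/s.
- r.move_joints(angles): joint-space move.
- r.let_go() and r.grab(squeeze=None): open the fingers fully, or close them until they stop; squeeze is the grip in N (None keeps the last).
- r.wait(seconds).
- r.inverse_kinematics(position, orientation): joint angles nearest the present ones, or None.
- r.sense(): the state.
- r.snapshot(name): name is "scene" or "side" or "wrist"; returns a dict with "frame" (384x512x3 uint8, red, green, blue), "fx", "fy", "cx", "cy" (pixels), "R" (3x3) and "t" (3): a world point X has camera coordinates R X + t. Camera axes: x right, y down, z forward; pixel columns grow to the right and rows downward; lengths in m; the calibration is good to about 2 mm. A picture is of the moment at which its call begins. There is no depth.
A pose or a line that the arm cannot do raises r.IKError and nothing moves.
- r.hand_in(): hands the job in; it is judged then, once.
The state is a dict: "clock": time; "joints": joint angles; "joint_vel": joint speeds; "joint_torque": joint torques, N m; "tcp_pos": TCP position; "orientation": TCP orientation; "contact_force": force on the tool from outside, world axes, zero at the start; "torque": the same for the moment, N m; "opening": finger opening in m; "gripper_force": force on a finger pad.
Only numpy, scipy, OpenCV 4.12 (cv2) and the standard library are available. Lean on these libraries where they do the work, as an engineer would, in place of code of your own. Each camera call takes 0.05 s, during which the arm holds its last target. There are 200 camera calls.

TASK

Turn the dock's captive clamp nut anticlockwise, at least 60 degrees, so that its dog is off the stuck locating block. Take the block by its grip and rock it out: tip one lower edge up past its spring catch while the opposite edge stays down, rock back until the other edge has jumped too and the block is level, and only then lift. Finish still gripping it, upright and motionless over the dock, just clear of it (a centimetre or two), with the things around left where they are.

Things in the scene. Friction and masses are not known exactly. Their poses are not given: they have to be found in the camera images.
- dock: Dock, screwed down: dark steel base plate 145 x 124 x 12 mm, aluminium walls at left (+y) and right (-y), clamp nut on a post 64 mm to -x (robot's side). Origin on the table under the seat's centre; z up. Plate: x -95 to +50, y -62 to +62 mm. Walls and plungers end 28 mm above the table (16 above the seat). Low end stops before and behind the block leave 1.7 mm play.
- seat (a point): Centre of the seat, 12 mm above the table, axes as the dock's. Sprung noses in both walls, 8 mm above the seat, hook over the block's lower side ribs and hold each edge down with 15 to 20 N. An edge raised about 11.5 mm jumps its nose, which then springs in beneath and carries it there; pressed down hard, it goes back under.
- dog (a joint): Angle (rad) of the clamp nut with its dog about the vertical: 0 = dog points along dock +x over the block's front shoulder (1.5 mm above it) and blocks it; grows anticlockwise seen from above; starts at 0 to 0.15, stop at 1.5. Stays where left (friction about 0.05 N m). Over 1.05 (60 degrees) is well clear.
- dog_bar (a point): Centre of the nut's black upright bar grip, on the nut's axis, 76.5 mm above the table: 40 mm long (x, the dog's direction), 12 thick (y), 30 high. Beneath it the steel dog, 16 mm wide, reaches 50 mm from the axis, its top 56.5 mm above the table. The block's grip stands 64 mm away: open the fingers only part way (about 40 mm) after turning.
- block_grip (a point): Centre of the block's dark upright grip: 18 mm thick (y), 20 wide (x), 42 high, from 36 to 78 mm above the underside. Grip it firmly (40 N or more), fingers closing along y. Block axes are the dock's at the start. Body below: bare aluminium 40 (x) x 50 (y) x 36 mm, 56 mm wide over the ribs; about 0.24 kg.
- block_base (a point): Centre of the block's underside, 57 mm below the grip's centre; on the seat at the start. Tipping the block about one lower side edge by 0.23 to 0.26 rad (13 to 15 degrees) frees the other; turning it back about the raised edge until level or a little past (0.1 rad) frees the second, and it then rests level on the noses.
- block_left (a point): Lower left edge of the block, in the middle of its length: 28 mm to block +y of the underside's centre, at underside height.
- block_right (a point): Lower right edge of the block: 28 mm to block -y of the underside's centre, at underside height.
- chuck_block: Bystander: round work holder, aluminium with a slotted dark top, 68 x 67 x 44 mm, about 140 mm to the right of the seat. Origin at its underside.
- weight_1: Bystander: brass gram weight, 22 mm across, 32 mm high, behind the dock on the left. Origin at its underside.
- loupe: Bystander: black loupe, 38 mm across, 32 mm high, behind the dock on the right. Origin at its underside.
- screwdriver_2: Bystander: jeweller's screwdriver, 100 x 10 x 10 mm, lying about 110 mm to the left of the seat. Origin at its underside.
- tape_roll: Bystander: roll of tape lying flat, 65 mm across, 12 mm high, in front of the dock on the right. Origin at its underside.

How it is judged (in metres and radians):
On the way, in this order (a step that is already met when the one before it is completed fails the run):
1. the dog has been turned off the block (over 0.9 rad) while the block is still seated (value of joint dog above 0.9 rad and z of block_base in the frame of seat below 0.004 m), for 0.2 s.
2. one lower edge of the block has been rocked up past its catch (over 10 mm) while the other is still down (under 5 mm) (((z of block_left in the frame of seat above 0.01 m and z of block_right in the frame of seat below 0.005 m) or (z of block_right in the frame of seat above 0.01 m and z of block_left in the frame of seat below 0.005 m))), for 0.1 s.
3. rocked back: both lower edges are past their catches (10 to 30 mm up) and the block is about level (within 0.12 rad) (z of block_left in the frame of seat between 0.01 and 0.03 m and z of block_right in the frame of seat between 0.01 and 0.03 m and angle between block_base's own z axis and vertical below 0.12 rad), for 0.1 s.
At the end, for the whole second after the job is handed in: The gripper holds the block still (under 30 mm/s), upright within 0.15 rad, its underside 20 to 60 mm above the seat (the walls end at 16 mm), within 25 mm sideways of the seat's centre, touching nothing of the dock; the dog is still turned off (over 0.9 rad) (z of block_base in the frame of seat between 0.02 and 0.06 m and angle between block_base's own z axis and vertical below 0.15 rad and horizontal distance between block_base and seat below 0.025 m and contact force between the fingers and block above 1 N and contact force between block and dock below 0.05 N and linear speed of block below 0.03 m/s and value of joint dog above 0.9 rad); the arm keeps its last pose, push and grip.
It fails at once if a bystander near the dock is moved by over 25 mm (distance of any of chuck_block, weight_1, loupe, screwdriver_2, tape_roll from where it was at the start of the episode above 0.025 m).
It also fails if it takes over 45 s, if anything falls off the work surface, if the arm or the gripper's body presses on something with over 40 N, if the wrist force passes 120 N, or if a joint passes its speed limit or range.

## Working session

There is one attempt and no reset: what is moved stays moved. The work goes in short steps, each a Python script; the robot and the scene stay as the last script left them, time stands still between calls to the robot, and variables do not carry over. Pictures are saved under pics/ and viewed, at most 10 in all, crops included, and the job is handed in when it is done.

```bash
mkdir -p pics; cat > h.py <<'E'
import numpy as np, cv2
from station import r
def snap(n,f):
    s=r.snapshot(n); cv2.imwrite('pics/'+f,s['frame'][:,:,::-1]); np.savez('pics/'+f+'.npz',**{k:v for k,v in s.items()}); return s
def ray(s,u,v,z):
    R=np.array(s['R']);t=np.array(s['t']);c=-R.T@t
    d=R.T@np.array([(u-s['cx'])/s['fx'],(v-s['cy'])/s['fy'],1]); return c+d*(z-c[2])/d[2]
def proj(s,X):
    p=np.array(s['R'])@np.array(X)+np.array(s['t']); return s['fx']*p[0]/p[2]+s['cx'],s['fy']*p[1]/p[2]+s['cy']
E
python3 - <<'E'
from h import *
a=snap('scene','a1.png');b=snap('wrist','b1.png');c=snap('side','c1.png')
cv2.imwrite('pics/m.png',cv2.resize(np.vstack([np.hstack([a['frame'],b['frame']]),np.hstack([c['frame'],c['frame']*0])])[:,:,::-1],(800,600)))
for s in(a,b,c):print(-np.array(s['R']).T@s['t'],s['fx'])
print(r.sense())
E
```

```text
[ 0.23288032 -0.52332268  0.62980625] 460.0268685535494
[0.59911727 0.076945   0.38407052] 329.82726789006585
[0.14543307 0.6282992  0.62425849] 427.26166216664797
{'clock': 0.15, 'joints': array([-3.24807096e+00,  5.25488205e+00,  7.05650132e+01, -1.79884421e-03,
        1.04266567e+02, -3.24962324e+00]), 'joint_vel': array([ 0.01179118, -0.16705754, -0.08773627,  0.01405051,  0.05652944,
        0.05645615]), 'joint_torque': array([ 1.35033202e-03, -4.47044814e+01, -4.06907630e+01,  6.99103042e-02,
        2.74600578e-02, -1.16549641e-04]), 'tcp_pos': array([ 6.00056750e-01, -3.81754342e-06,  4.03758858e-01]), 'orientation': array([-1.79913578e+02, -3.15996788e-03,  9.00011079e+01]), 'contact_force': array([-0.55278654, -0.37017149, -0.32681633]), 'torque': array([-0.02065735, -0.01034924,  0.09317802]), 'gripper_force': 0.0, 'opening': 0.08792888769926852}
```

View pics/m.png

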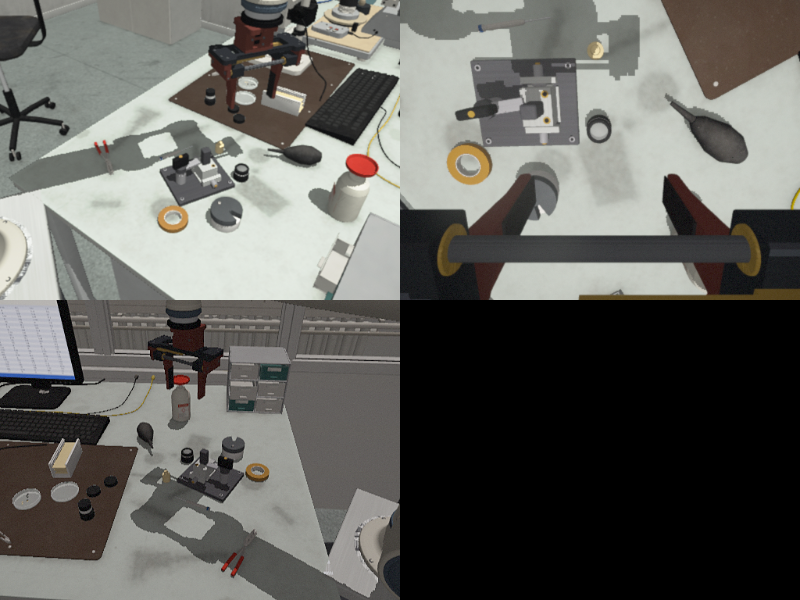

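The mosaic shows the dock at wrist pixels around (525,100) in the mosaic, with tape, chuck and loupe around it. I'll enlarge the wrist picture.

```bash
python3 - <<'E'
from h import *
i=cv2.imread('pics/b1.png')[50:210,60:300]; cv2.imwrite('pics/b2.png',cv2.resize(i,(780,520),interpolation=cv2.INTER_CUBIC))
E
```

```text
(no output)
```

View pics/b2.png

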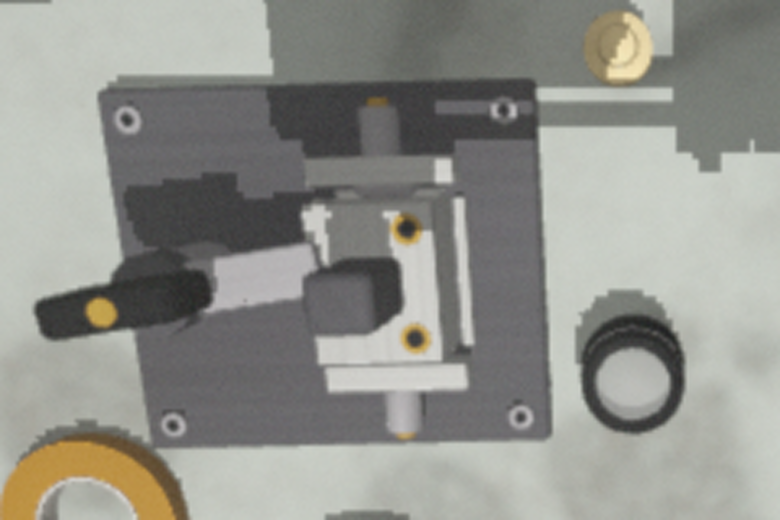

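The crop shows the plate's corners at (100,92), (535,80), (550,437) and (152,445); the bar grip's top is centred near (122,305) and the block grip's top near (340,302), both in crop pixels. The dog points right, along dock +x.

```bash
python3 - <<'E'
from h import *
s=dict(np.load('pics/b1.png.npz'))
f=lambda u,v,z:ray(s,u/3.25+60-.35,v/3.25+50-.35,z)
C=np.array([f(*p,.012)for p in[(100,92),(535,80),(550,437),(152,445)]]);print(C)
ref=np.array([[-95,62],[50,62],[50,-62],[-95,-62]])/1e3
A=ref-ref.mean(0);B=C[:,:2]-C[:,:2].mean(0)
th=np.arctan2((A[:,0]*B[:,1]-A[:,1]*B[:,0]).sum(),(A*B).sum());R=np.array([[np.cos(th),-np.sin(th)],[np.sin(th),np.cos(th)]])
o=C[:,:2].mean(0)-R@ref.mean(0);print('origin',o,np.degrees(th)); print((A@R.T-B)*1e3)
print('gripTop',f(340,302,.09),f(305,302,.09),f(372,302,.09),'bar',f(122,305,.0915),'pred',o+R@[-.064,0])
# bar ends on top
print(f(38,320,.0915),f(208,285,.0915))
for p in [(0,0,.09)]:print(proj(s,[*o,.09]))
E
```

```text
[[ 0.42262449  0.09117052  0.012     ]
 [ 0.56614077  0.09493339  0.012     ]
 [ 0.56844419 -0.02675463  0.012     ]
 [ 0.42450311 -0.02987704  0.012     ]]
origin [0.51792312 0.03284345] 1.2106513039998164
[[-0.99011911  1.6518964 ]
 [ 0.46123161  0.9526289 ]
 [ 0.77772127 -1.33166621]
 [-0.24883377 -1.27285909]]
gripTop [0.51798458 0.03344585 0.09      ] [0.50835997 0.03344043 0.09      ] [0.52678306 0.03345081 0.09      ] bar [0.45862469 0.0328119  0.0915    ] pred [0.45393741 0.03149124]
[0.4349577  0.02866733 0.0915    ] [0.48279468 0.03828142 0.0915    ]
(np.float64(164.2483565547081), np.float64(143.24636846896436))
```

The dock is at about (0.518, 0.033) with a yaw of 1.2°. Next I grasp the bar, turn it, and slip upwards off it at low squeeze.

```bash
cat >> h.py <<'E'
from scipy.spatial.transform import Rotation as Ro
O=np.array([.518,.033,0]); TH=1.2
D=Ro.from_euler('z',TH,degrees=True)
def pose(g,yaw,tilt=0):  # grasp point g (world), tool yaw deg, tilt rad about dock x
    R=D*Ro.from_euler('x',tilt)*D.inv()*Ro.from_euler('z',yaw,degrees=True)*Ro.from_euler('x',180,degrees=True)
    return np.asarray(g)-R.apply([0,0,.163]), R.as_euler('xyz',degrees=True)
def st(m=''):
    s=r.sense();print(m,'t%.2f'%s['clock'],'F',s['contact_force'].round(1),'M',s['torque'].round(2),'op %.4f gf %.1f'%(s['opening'],s['gripper_force']),'tcp',s['tcp_pos'].round(4),s['orientation'].round(2));return s
E
python3 - <<'E'
from h import *
b=O+D.apply([-.064,0,0]); b[2]=.083
r.reach(*pose(b+[0,0,.06],7)); print(r.sense()['joints'].round(1))
r.servo_line(*pose(b,7),speed=.1); st('at bar')
r.grab(25); st('grab')
for y in range(17,81,9):
    r.servo_line(*pose(b,y),speed=.05); 
st('turned')
snap('side','d1.png'); cv2.imwrite('pics/d2.png',cv2.resize(cv2.imread('pics/d1.png')[150:330,150:360],(760,650))[:600])
E
```

```text
[ -0.3 -17.4 101.5  -0.   95.9  82.6]
at bar t2.24 F [0.3 0.2 0.9] M [0.13 0.12 0.  ] op 0.0877 gf 0.0 tcp [0.4542 0.0317 0.2465] [ 1.7999e+02 -4.0000e-02  7.0000e+00]
grab t3.39 F [ 0.3 -2.2  0.4] M [-0.2   0.12  0.02] op 0.0118 gf 24.9 tcp [0.454  0.0315 0.246 ] [179.97   0.     6.99]
turned t5.88 F [-0.3 -4.5 -0.2] M [-0.96 -0.03  0.06] op 0.0115 gf 24.9 tcp [0.4541 0.0315 0.246 ] [1.7999e+02 3.0000e-02 7.9640e+01]
```

View pics/d2.png

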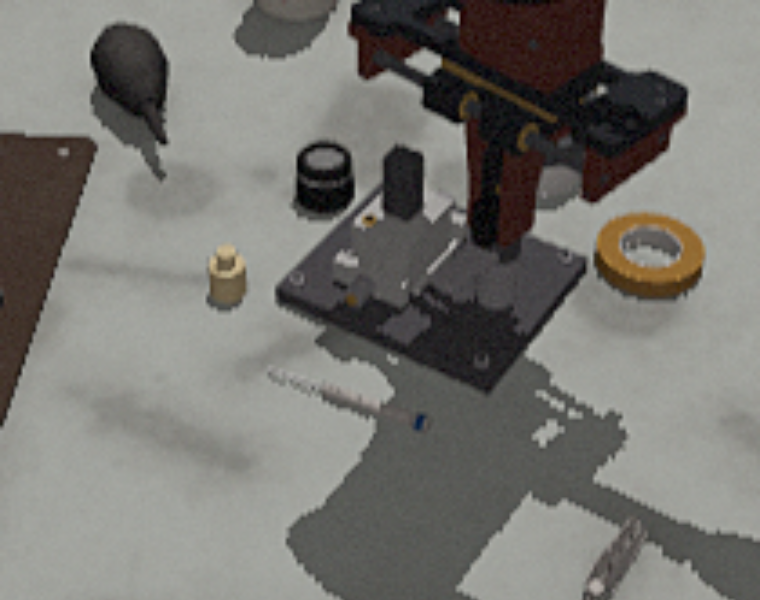

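The side view shows the bar in the fingers at (500,235) and the dog turned towards the camera, off the block, whose grip is at (403,180). I'll slip off upwards, move over the block, and take a wrist look there.

```bash
python3 - <<'E'
from h import *
b=O+D.apply([-.064,0,0]); b[2]=.083
r.grab(3); st('3N')
r.servo_line(*pose(b+[0,0,.045],79.6),speed=.06); st('up')
g=O+[0,0,.072]
r.let_go()
r.reach(*pose(g+[0,0,.06],TH)); print(r.sense()['joints'].round(1)); st()
r.wait(.3)
s=snap('wrist','e1.png');cv2.imwrite('pics/e2.png',cv2.resize(cv2.imread('pics/e1.png'),(800,600)))
print([proj(s,O+D.apply(p)) for p in([.01,.009,.09],[.01,-.009,.09],[-.01,.009,.09],[-.01,-.009,.09])])
E
```

```text
3N t6.14 F [ 0.9 -4.8 -1.1] M [-0.8 -0.1  0. ] op 0.0118 gf 3.0 tcp [0.4541 0.0316 0.246 ] [1.7999e+02 1.0000e-02 7.9820e+01]
up t7.04 F [ 0.9  0.4 -0. ] M [0.   0.06 0.03] op 0.0004 gf 0.0 tcp [0.4539 0.0317 0.2907] [-179.96   -0.     79.6 ]
[-0.1 -7.  93.7  0.  93.3 88.6]
 t9.66 F [ 0.1  0.1 -0.6] M [0.11 0.07 0.01] op 0.0876 gf 0.0 tcp [0.5179 0.033  0.295 ] [-1.80e+02  1.00e-02  1.26e+00]
[(np.float64(238.8329823633224), np.float64(207.5565075073065)), (np.float64(269.01102967654293), np.float64(207.56610504703755)), (np.float64(239.24923028950695), np.float64(238.31411759685346)), (np.float64(268.5883328373287), np.float64(238.32167394729706))]
```

View pics/e2.png

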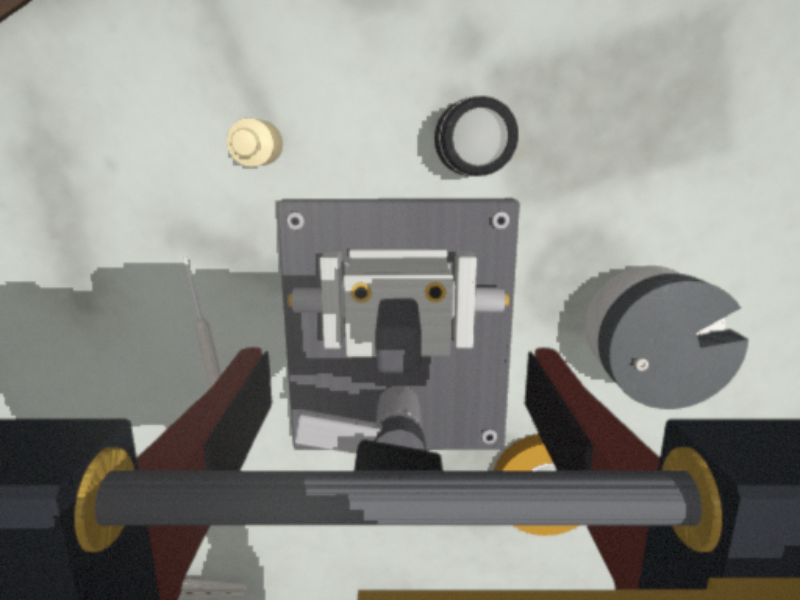

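The wrist view shows the dock square to the image, with the block grip at (398,340), as predicted. The dog lies away at (335,430) and the path is clear. I'll grip and tip the left edge up while watching the forces.

```bash
cat >> h.py <<'E'
import json
def rock(piv,g0,tilts,bias,lo=0,hi=14):
    """rotate grasp point about piv (dock frame, from pose tilt=0 grasp g0 in dock frame); bias (y,z) adapts to keep Fz in lo..hi"""
    for t in tilts:
        g=piv+Ro.from_euler('x',t).apply(g0-piv)+[0,bias[0],bias[1]]
        r.servo_line(*pose(O+D.apply(g),TH,t),speed=.04)
        s=st('tilt %.3f bias %s'%(t,np.round(bias,4)))
        F=s['contact_force']
        if F[2]<lo: bias[1]-=min(.0008,(lo-F[2])*6e-5)
        if F[2]>hi: bias[1]+=min(.0008,(F[2]-hi)*6e-5)
        if abs(F[1])>8: bias[0]+=np.clip(F[1]*3e-5,-.0006,.0006)
    return bias
E
python3 - <<'E'
from h import *
g=O+[0,0,.072]
r.servo_line(*pose(g,TH),speed=.1); st('down')
r.grab(60); st('grab')
bias=rock(np.array([0,-.028,.012]),np.array([0,0,.072]),[0,.02,.04,.06,.08,.10],[0,0])
json.dump(list(bias),open('bias.json','w'))
E
```

```text
down t10.76 F [-0.2 -0.4  0.7] M [-0.01  0.12  0.02] op 0.0879 gf 0.0 tcp [0.5182 0.033  0.2355] [ 1.8e+02 -4.0e-02  1.2e+00]
grab t11.83 F [-0.6  0.4 -0.9] M [ 0.06  0.06 -0.04] op 0.0179 gf 60.0 tcp [0.518 0.033 0.235] [180.    0.    1.2]
tilt 0.000 bias [0 0] t12.08 F [-0.5  0.8 -0.7] M [ 0.12  0.11 -0.01] op 0.0178 gf 60.0 tcp [0.518 0.033 0.235] [180.    0.    1.2]
tilt 0.020 bias [ 0. -0.] t12.34 F [ 0.2  2.3 -0.6] M [0.   0.1  0.02] op 0.0180 gf 60.0 tcp [0.5181 0.0285 0.2354] [-1.7882e+02  1.0000e-02  1.1900e+00]
tilt 0.040 bias [ 0.     -0.0001] t12.60 F [-0.1  1.2 -0.9] M [-0.07  0.06  0.03] op 0.0176 gf 60.0 tcp [0.5182 0.0239 0.2358] [-1.777e+02  1.000e-02  1.170e+00]
tilt 0.060 bias [ 0.     -0.0001] t12.86 F [-0.5 -0.6 -1.5] M [-0.09  0.1   0.08] op 0.0182 gf 60.0 tcp [0.5183 0.0194 0.2361] [-176.56    0.      1.17]
tilt 0.080 bias [ 0.     -0.0002] t13.12 F [-0.3 -0.4  0.4] M [-0.19  0.15  0.08] op 0.0179 gf 60.0 tcp [0.5184 0.0149 0.2364] [-175.42    0.      1.17]
tilt 0.100 bias [ 0.     -0.0002] t13.38 F [-0.5 -1.6 -0.1] M [-0.31  0.2   0.08] op 0.0172 gf 60.0 tcp [0.5185 0.0104 0.2365] [-1.7427e+02  1.0000e-02  1.1700e+00]
```

```bash
python3 - <<'E'
from h import *
bias=json.load(open('bias.json'))
bias=rock(np.array([0,-.028,.012]),np.array([0,0,.072]),[.12,.14,.16,.18,.20,.22,.24,.255],bias,lo=2)
json.dump(list(bias),open('bias.json','w'))
s=snap('wrist','f1.png');a=snap('scene','f2.png')
u,v=map(int,proj(a,O+[0,0,.03])); c=cv2.resize(a['frame'][v-50:v+50,u-65:u+65],(520,400),interpolation=cv2.INTER_CUBIC)
w=cv2.resize(s['frame'][90:310,110:390],(509,400));w=w[:,100:380]
cv2.imwrite('pics/f3.png',np.hstack([c,w])[:,:,::-1])
E
```

```text
tilt 0.120 bias [ 0.     -0.0002] t13.63 F [ 0.1 -1.9  0.7] M [-0.31  0.23  0.07] op 0.0177 gf 60.0 tcp [0.5186 0.006  0.2366] [-1.7312e+02  1.0000e-02  1.1700e+00]
tilt 0.140 bias [ 0.     -0.0003] t13.89 F [-0.8 -2.1  1.7] M [-0.28  0.36  0.03] op 0.0179 gf 60.0 tcp [0.5187 0.0015 0.2366] [-171.97   -0.      1.17]
tilt 0.160 bias [ 0.     -0.0003] t14.15 F [-1.2 -1.4  3.1] M [0.09 0.38 0.08] op 0.0177 gf 60.0 tcp [ 0.5188 -0.0029  0.2366] [-1.708e+02 -1.000e-02  1.180e+00]
tilt 0.180 bias [ 0.     -0.0003] t14.41 F [-2.2 -0.6  4. ] M [0.49 0.54 0.12] op 0.0182 gf 60.0 tcp [ 0.5189 -0.0072  0.2366] [-1.6963e+02 -2.0000e-02  1.1900e+00]
tilt 0.200 bias [ 0.     -0.0003] t14.67 F [0.  5.2 3.2] M [1.31 0.19 0.02] op 0.0176 gf 60.0 tcp [ 0.5191 -0.0112  0.2359] [-1.6842e+02 -3.0000e-02  1.2100e+00]
tilt 0.220 bias [ 0.     -0.0003] t14.93 F [0.6 6.  2.7] M [ 1.44 -0.   -0.02] op 0.0176 gf 60.0 tcp [ 0.5192 -0.0158  0.2355] [-1.6725e+02 -3.0000e-02  1.2100e+00]
tilt 0.240 bias [ 0.     -0.0003] t15.18 F [1.1 7.8 2.8] M [1.54 0.01 0.03] op 0.0175 gf 60.0 tcp [ 0.5193 -0.0201  0.235 ] [-1.6609e+02 -3.0000e-02  1.2200e+00]
tilt 0.255 bias [ 0.     -0.0003] t15.43 F [0.6 7.6 2.1] M [ 1.57 -0.03 -0.04] op 0.0180 gf 60.0 tcp [ 0.5193 -0.0234  0.2345] [-1.6522e+02 -3.0000e-02  1.2300e+00]
```

View pics/f3.png

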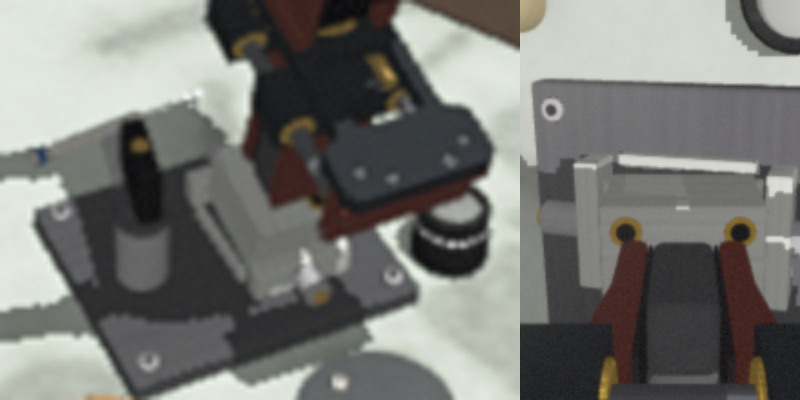

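The views show the block tipped rigidly with the gripper. Its two brass screws, at (626,232) and (740,232), are symmetric about the grip at 683, so it hasn't slipped, and the force now comes only from the right wall, so the left catch has jumped. Next I rock back about the raised left edge.

```bash
python3 - <<'E'
from h import *
b=json.load(open('bias.json')); g0=np.array([0,0,.072]); l0=np.array([0,.028,.012])
T=[.255,.22,.18,.14,.11,.08,.05,.03,.01,-.01,-.03,-.05,-.03,0]
for t in T:
    k=np.clip((.255-t)/.255,0,1)
    l=np.array([0,.0262+.0018*k+b[0],.0261-.0003*k+b[1]])
    g=l+Ro.from_euler('x',t).apply(g0-l0)
    r.servo_line(*pose(O+D.apply(g),TH,t),speed=.04); s=st('tilt %.3f'%t)
    F=s['contact_force']
    if abs(F[1])>8: b[0]+=np.clip(F[1]*3e-5,-.0006,.0006)
r.wait(.3);st('level')
a=snap('scene','g2.png');c=snap('side','g3.png');o=[]
for q in(a,c):
    u,v=map(int,proj(q,O+[0,0,.04])); o.append(cv2.resize(q['frame'][v-45:v+45,u-45:u+45],(400,400),interpolation=cv2.INTER_CUBIC))
cv2.imwrite('pics/g4.png',np.hstack(o)[:,:,::-1])
E
```

```text
tilt 0.255 t15.78 F [0.7 7.3 2.9] M [ 1.54 -0.01 -0.04] op 0.0179 gf 60.0 tcp [ 0.5193 -0.0233  0.2345] [-1.6525e+02 -3.0000e-02  1.2400e+00]
tilt 0.220 t16.13 F [ 1.1  6.5 -1. ] M [ 1.25 -0.04  0.  ] op 0.0175 gf 60.0 tcp [ 0.5189 -0.0156  0.2362] [-1.673e+02  6.000e-02  1.260e+00]
tilt 0.180 t16.52 F [ 2.4  5.7 -7.5] M [ 1.37 -0.29 -0.06] op 0.0180 gf 60.0 tcp [ 0.5185 -0.0068  0.2375] [-169.57    0.17    1.25]
tilt 0.140 t16.90 F [-0.8  8.2 -3.9] M [1.71 0.11 0.02] op 0.0178 gf 60.0 tcp [0.5181 0.0025 0.2404] [-171.79    0.2     1.28]
tilt 0.110 t17.23 F [-0.8  7.7 -3.6] M [1.65 0.27 0.03] op 0.0177 gf 60.0 tcp [0.518  0.0094 0.2422] [-173.53    0.2     1.28]
tilt 0.080 t17.56 F [-1.3  7.5 -2.1] M [1.65 0.33 0.03] op 0.0178 gf 60.0 tcp [0.5179 0.0161 0.2438] [-175.27    0.2     1.27]
tilt 0.050 t17.88 F [-1.5  7.2  1. ] M [1.44 0.47 0.04] op 0.0175 gf 60.0 tcp [0.5178 0.0228 0.2456] [-1.7702e+02  1.5000e-01  1.2700e+00]
tilt 0.030 t18.15 F [ 0.5  1.4 -2.1] M [ 0.16  0.07 -0.01] op 0.0179 gf 60.0 tcp [0.5181 0.0262 0.2469] [-1.7833e+02  4.0000e-02  1.2200e+00]
tilt 0.010 t18.42 F [
[... 193 characters left out ...]
.0 tcp [0.5179 0.0356 0.2487] [179.42  -0.     1.23]
tilt -0.030 t18.94 F [-0.3 -0.4 -2.8] M [0.1  0.1  0.03] op 0.0177 gf 60.0 tcp [0.5179 0.0402 0.2492] [178.29  -0.     1.23]
tilt -0.050 t19.20 F [-0.3 -0.2 -2.5] M [ 0.07  0.14 -0.01] op 0.0178 gf 60.0 tcp [0.5178 0.0446 0.2496] [177.15  -0.     1.23]
tilt -0.030 t19.46 F [ 0.  -0.2 -3.1] M [0.12 0.11 0.  ] op 0.0178 gf 60.0 tcp [0.5179 0.0395 0.2492] [1.7828e+02 1.0000e-02 1.1500e+00]
tilt 0.000 t19.77 F [-0.  -0.  -2.4] M [ 0.04  0.1  -0.02] op 0.0179 gf 60.0 tcp [0.518  0.0329 0.2484] [1.7999e+02 1.0000e-02 1.1500e+00]
level t20.07 F [ 0.1  0.2 -1.9] M [0.09 0.1  0.04] op 0.0179 gf 60.0 tcp [0.518  0.0334 0.2485] [179.99  -0.     1.21]
```

View pics/g4.png

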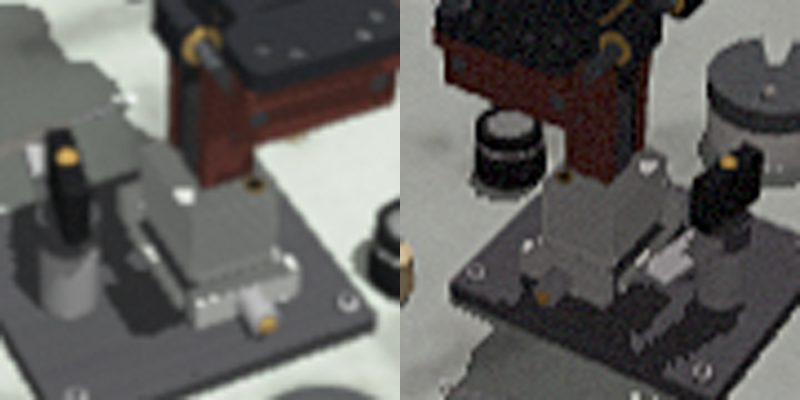

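Both views show the block level and raised between the walls (crop pixels (235,225) and (595,220)). The wrist carries only its weight (-2.4 N), so both catches are passed. Now I lift and hand in.

```bash
python3 - <<'E'
from h import *
g=O+[0,0,.072+.031]
r.servo_line(*pose(g,TH),speed=.04); r.wait(.7); st('lifted')
c=snap('side','h1.png');u,v=map(int,proj(c,O+[0,0,.05]));cv2.imwrite('pics/h2.png',cv2.resize(c['frame'][v-50:v+50,u-50:u+50],(500,500))[:,:,::-1])
E
```

```text
lifted t21.47 F [-0.4  0.6 -2.3] M [ 0.03  0.08 -0.02] op 0.0178 gf 60.0 tcp [0.518 0.033 0.266] [180.   -0.    1.2]
```

View pics/h2.png

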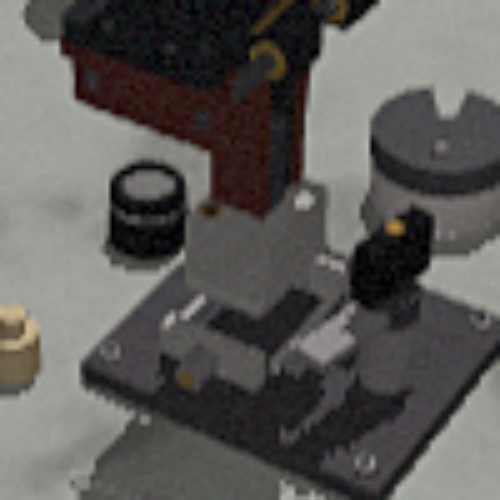

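The block hangs upright at (255,245), clear above the empty seat at (260,330), and the dog at (325,340) is turned off.

```bash
python3 -c "
from station import r
print(r.hand_in())"
```

```text
the job is handed in; nothing more can be done
None
```

I handed the job in at about 21.5 s: the dog is turned off, and the block, rocked free of both catches, is held upright and still about 31 mm above the seat; the hand-in call returned no verdict.

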